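Set the dust extractor to its third speed and start it

TASK

Before sanding, set the dust extractor: with a fingertip push the red lever on the control box along its slot, out of the off position and click by click into the third notch (marked with three dots), without ever going past it, and then press the green start button fully down and let it come up again. Only push and press: lift nothing, do not shove the heavy box along the bench, press the button only once the lever stands in the third notch, and leave the other things where they are.

Things in the scene. Friction and masses are not known exactly. Their poses are not given: they have to be found in the camera images.
- control_box: control box of the dust extractor: blue steel box, 130 (x) x 190 (y) x 58 mm high, aluminium top plate, 3 kg, loose on rubber feet; slides only if pushed sideways with more than about 12 N. Origin: centre of its underside. Its x points away from the robot (yaw up to 0.45 rad), its y along the slot, the way the lever is pushed (to the robot's left), z up.
- lever_cap (a point): centre of the red lever cap, 20 mm above the top plate. The cap is 34 mm (box x) by 14 mm (box y, along the slot), from 8 to 38 mm above the plate, on the side far from the robot (box x = +30 mm), with a white line across its top. It moves along box +y only, from box y = -52 mm at the off end.
- speed_lever (a joint): lever travel along box +y, m: 0 at the off end stop, 0.104 at the far stop. It starts in the smooth off run, 0 to 0.012. Five notches at 0.030, 0.048, 0.066 (the third), 0.084, 0.102, with crests 9 mm before each: the push rises to 5 to 6 N, falls away up to the crest, and there the lever clicks forward by itself into the next notch and stays.
- third_notch (a point): where the centre of the lever cap stands when the lever is in the third notch (fixed to the box, 20 mm above its top plate). Each notch is marked on the plate beside the slot, on the robot's side, by a short black bar and one to five small black dots.
- start_button (a joint): travel of the green start button in m: 0 up, 0.006 fully down; sprung, 5 N when fully down, comes up by itself.
- start_button_top (a point): centre of the top of the round green start button, 32 mm across, on the robot's side of the box's top plate, at box x = -35 mm, y = 0, standing in a low black housing. It is pressed straight down.
- marker: black marker pen, 134 mm long, 18 mm thick, lying loose on the bench just in front of the box. Bystander.
- sander: black palm sander, 174 x 100 mm, 123 mm high, standing on the left of the bench. Bystander.
- blue_tape: roll of dark blue insulating tape, 66 mm across, 19 mm high, lying left of the box. Bystander.
- sandpaper_block: brown sanding block, 58 x 101 x 34 mm, behind the box. Bystander.
- screwdriver: yellow screwdriver, 229 mm long, lying behind the box. Bystander.

How it is judged:
By the outcome, as a careful person would: the job done as asked, in the order asked, and still so for the second after the job is handed in, with the robot touching nothing.
It also fails if it takes over 58 s, if anything falls off the work surface, if the arm or the gripper's body presses on something with over 40 N, if the wrist force passes 120 N, or if a joint passes its speed limit or range.

ROBOT

A 6-joint arm with a two-finger parallel gripper is mounted at the origin on a cart in front of the work surface, level with it; the furniture and walls round the work are solid. World frame = base frame: x ahead of the robot, y to its left, z up, the work surface at z = 0. Lengths are in m, angles in rad, forces in N, time in s.
With the tool pointing down it reaches from about 0.3 to 0.95 m from the base axis. Payload 3.1 kg.
Tool frame: the origin (TCP) lies at the very end of the fingers, on their centre line; the grasp point (between the pads) lies 19 mm behind it; z points along the fingers, y is the line along which they close (so a half turn about z gives the same grasp; the last joint's range is limited). The gripper opens to 85 mm and grips with 20 to 120 N. Pads are 22 mm wide; open, the fingers measure 114 mm over their backs; the gripper's body (76 mm by 85 mm) begins 54 mm behind the grasp point. The pads swing forward as they close: fully open they stand 13 mm farther back than shut.
Start: joints at [1.172, 0.308, 1.634, -0, 1.2, -0.07], TCP at [0.202, 0.592, 0.202] pointing down, gripper open.
Joint ranges: [-3.06, 3.06], [-0.79, 1.96], [0.05, 2.63], [-1.19, 4.34], [0.05, 2.64], [-2.94, 2.94]. Speed limits (rad/s): [2.79, 2.79, 3.14, 3.14, 3.14, 3.14].

INTERFACE

Orientations are given as a rotation vector (axis times angle).
In Python, from bench import ctrl gives the robot as it stands.
- The arm moves only by the tool apply_moves, never from a script. Its argument "moves" is a list of rows, each a list of 3 entries, a list of its own where there are three numbers: the shift along the tool's x, y, z in units of 30 mm (1.0 is 30 mm), then the turn about the tool's z in units of 5 degrees (1.0 is 5 degrees), then the finger opening in mm, from 0 to 85.4. A call has 1 to 8 rows; each row shifts and turns the commanded pose from where the row before left it, along the tool's axes as they then stand; what a row does not reach is not made up. A row lasts 1/10 s, in which the tool goes at most 50 mm and 8.59 degrees, less where a joint would pass 70% of its speed; a pose out of reach is approached as far as the arm can. A call is refused whole if a number of a shift passes 1 or a number of a turn 1, either way. A call with a gripper value outside its range is refused whole. The fingers move at their own pace and stop on an object; "grip_force" is the grip in N (left out, the last holds). Time passes only in rows, so rows that do not move let the fingers close. It gives the time, the measured TCP pose, the force, the opening and the grip force at its end, in the units of the state.
- ctrl.read_state(): the state, without advancing time (a new reading comes with each control period).
- ctrl.get_image(name): name is "side" or "top"; returns the picture (420x560x3 uint8, blue, green, red); there is no depth.
- ctrl.camera_params(name): a dict with "fovy" (degrees; the focal length in pixels is half the picture's height over the tangent of half this angle, whatever the lens; pixels are square), "cx", "cy" (the principal point, pixels), "dist" ([k1, k2, p1, p2, k3] as OpenCV has them; the pictures are not rectified), "T" (4x4, takes a point from camera to world coordinates). Camera axes: x right, y up, looking along -z (the intrinsics and any distortion apply to the point x, -y, -z); pixel columns grow to the right and rows downward; lengths in m; the calibration is good to about 2 mm. A picture is of the moment at which its call begins. camera_params takes no time and is no camera call.
- ctrl.close_job(): hands the job in; it is judged then, once.
The state is a dict: "time_s": time; "q": joint angles; "qd": joint speeds; "joint_efforts": joint torques, N m; "eef_pos": TCP position; "orientation": TCP orientation; "ft_force": force on the tool from outside, world axes, zero at the start; "wrist_torque": the same for the moment, N m; "finger_gap": finger opening in m; "grip_force": force on a finger pad.
Only numpy, scipy, OpenCV 4.12 (cv2) and the standard library are available. Lean on these libraries where they do the work, as an engineer would, in place of code of your own. Each camera call takes 0.05 s, during which the arm holds its last target. There are 200 camera calls.

## Working session

There is one attempt and no reset: what is moved stays moved. The work goes in short steps, Python scripts to look and compute and a tool call to move; the robot and the scene stay as the last step left them, time stands still between calls to the robot, and variables do not carry over. Pictures are saved under pics/ and viewed, at most 10 in all, crops included, and the job is handed in when it is done.

Besides the shell and the picture viewer there is one more tool, called after "Request:" in YAML: its name, and indented under it one key for each argument. apply_moves: Moves the arm, as the interface text tells. Its arguments: {"type":"object","properties":{"moves":{"type":"array"},"grip_force":{"type":"number"}},"required":["moves"]}

```bash
mkdir -p pics
python3 - <<'E'
from bench import ctrl
import cv2
for n in("side","top"):
    cv2.imwrite(f"pics/{n}0.png",ctrl.get_image(n)); print(n,ctrl.camera_params(n))
s=ctrl.read_state(); print(s)
E
```

```text
side {'fovy': 55.75252617199617, 'cx': 270.34660192253176, 'cy': 211.51754589331412, 'dist': array([-0.02001093,  0.        ,  0.        ,  0.        ,  0.        ]), 'T': array([[ 0.96073375,  0.11459351, -0.25270336,  0.39973017],
       [-0.27746761,  0.39169416, -0.87726131, -0.72617635],
       [-0.00154603,  0.91293155,  0.40810979,  0.43226066],
       [ 0.        ,  0.        ,  0.        ,  1.        ]])}
top {'fovy': 42.227285401745135, 'cx': 282.26498961074964, 'cy': 211.9110351860701, 'dist': array([-0.12721402,  0.        ,  0.        ,  0.        ,  0.        ]), 'T': array([[-0.07627818,  0.97665723, -0.20080412,  0.40713142],
       [-0.99708581, -0.07446614,  0.01657333,  0.01478335],
       [ 0.00123336,  0.20148313,  0.97949121,  0.96367733],
       [ 0.        ,  0.        ,  0.        ,  1.        ]])}
{'time_s': 0.1, 'q': array([ 1.17228940e+00,  3.08930622e-01,  1.63508765e+00,  2.38749648e-05,
        1.19974837e+00, -6.97053370e-02]), 'qd': array([-0.00100831, -0.00193684, -0.00430119,  0.00071772,  0.00071465,
        0.00045019]), 'joint_efforts': array([-7.79075635e-04, -4.16406763e+01, -2.77644539e+01, -9.18800652e-05,
        4.04809951e-03,  1.63225934e-05]), 'eef_pos': array([0.20151306, 0.59073524, 0.20054059]), 'orientation': array([-0.51408403, -3.09871049,  0.00331308]), 'ft_force': array([-0.52826674,  0.83884279,  0.80805561]), 'wrist_torque': array([-0.02131759, -0.02977209,  0.04359566]), 'grip_force': 0.0, 'finger_gap': 0.08522594276929511}
```

View pics/top0.png

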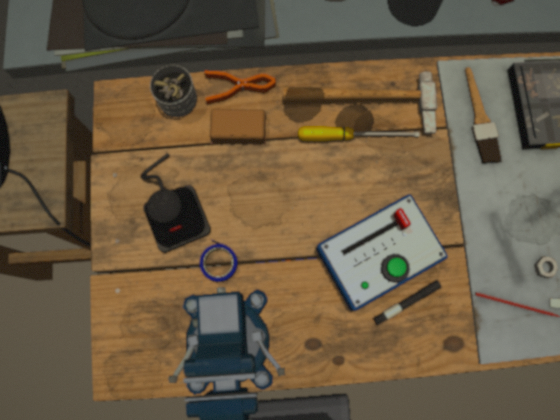

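View pics/side0.png

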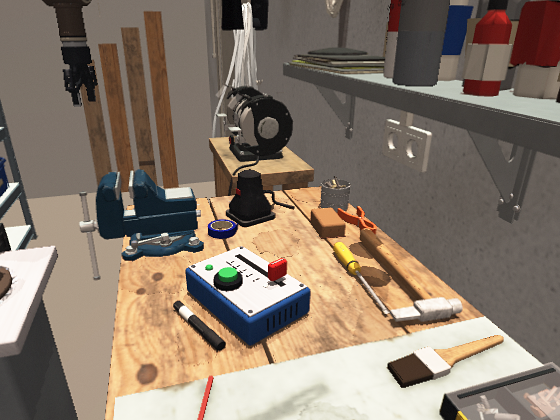

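```bash
cat > h.py <<'E'
from bench import ctrl
import cv2, numpy as np
def cam(n):
    p=ctrl.camera_params(n); f=210/np.tan(np.radians(p["fovy"]/2))
    K=np.array([[f,0,p["cx"]],[0,f,p["cy"]],[0,0,1.]])
    W=np.linalg.inv(p["T"]); F=np.diag([1,-1,-1.])
    return K,p["dist"],F@W[:3,:3],F@W[:3,3]
def proj(n,P):
    K,d,R,t=cam(n)
    return cv2.projectPoints(np.asarray(P,float).reshape(-1,1,3),cv2.Rodrigues(R)[0],t,K,d)[0].reshape(-1,2)
def ray(n,uv,z):
    K,d,R,t=cam(n); u=cv2.undistortPoints(np.array(uv,float).reshape(-1,1,2),K,d).reshape(-1,2)
    v=np.c_[u,np.ones(len(u))]@R; c=-R.T@t
    return c+v*((z-c[2])/v[:,2])[:,None]
def boxpts(pose,P):   # box frame -> world, pose=(x,y,yaw)
    x,y,a=pose;c,s=np.cos(a),np.sin(a);P=np.atleast_2d(P)
    return np.c_[x+c*P[:,0]-s*P[:,1],y+s*P[:,0]+c*P[:,1],P[:,2]]
def warp(n,img,z,x0,x1,y0,y1,mm=0.5): # rows: x decreasing, cols: y decreasing
    xs=np.arange(x1,x0,-mm/1e3);ys=np.arange(y1,y0,-mm/1e3)
    X,Y=np.meshgrid(xs,ys,indexing="ij");uv=proj(n,np.c_[X.ravel(),Y.ravel(),np.full(X.size,z)]).astype(np.float32)
    return cv2.remap(img,uv[:,0].reshape(X.shape),uv[:,1].reshape(X.shape),cv2.INTER_CUBIC)
E
python3 - <<'E'
from h import *
x=ray("top",[(318,246),(409,197),(446,254),(356,307)],.058);print(x.round(3));c=x.mean(0)
w=[warp(n,cv2.imread(f"pics/{n}0.png"),.058,c[0]-.13,c[0]+.13,c[1]-.13,c[1]+.13,.65) for n in("top","side")]
print(c,w[0].shape); cv2.imwrite("pics/w.png",np.hstack(w))
for n in("top","side"):
    h=cv2.cvtColor(cv2.imread(f"pics/{n}0.png"),cv2.COLOR_BGR2HSV)
    q=proj(n,[c])[0]
    for nm,m in(("green",cv2.inRange(h,(50,120,60),(75,255,255))),("red",cv2.inRange(h,(0,150,90),(6,255,255))|cv2.inRange(h,(174,150,90),(180,255,255)))):
        k,l,st,ce=cv2.connectedComponentsWithStats(m)
        print(n,nm,[(st[i,4],st[i,:4].tolist(),ce[i].round(1).tolist()) for i in range(1,k) if st[i,4]>15 and np.hypot(*(ce[i]-q))<90])
E
```

```text
[[ 0.53  -0.056  0.058]
 [ 0.602 -0.22   0.058]
 [ 0.499 -0.272  0.058]
 [ 0.424 -0.11   0.058]]
[ 0.51375774 -0.16441764  0.058     ] (401, 401, 3)
top green [(np.int32(310), [387, 257, 20, 20], [396.4, 266.8]), (np.int32(29), [362, 282, 6, 6], [364.4, 284.7])]
top red [(np.int32(90), [396, 209, 14, 19], [401.8, 218.0])]
side green [(np.int32(29), [206, 265, 7, 5], [208.6, 267.0]), (np.int32(231), [218, 268, 20, 14], [227.5, 274.4])]
side red [(np.int32(321), [268, 258, 19, 23], [276.9, 269.3])]
```

View pics/w.png

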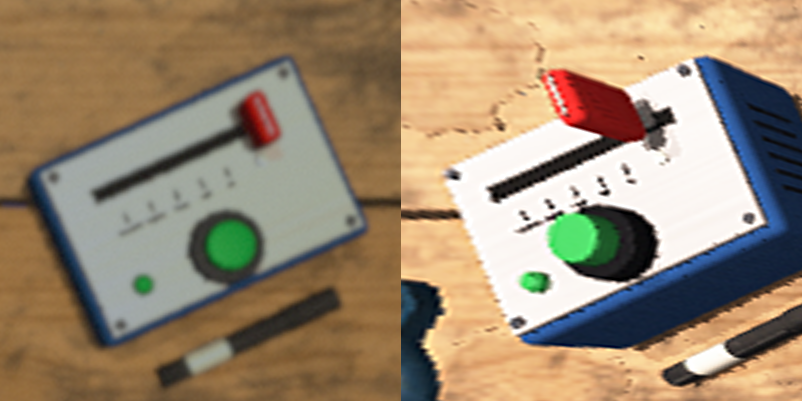

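The views agree. The rectified plate's screws are at (55,177), (284,72), (350,222), (121,325) in the top view and about the same in the side view, which puts the box at about (0.515, -0.165) with yaw 0.426. I'll check that against the button and the cap.

```bash
cat >> h.py <<'E'
pose=(.5154,-.1653,.426)
def tobox(p):
    x,y,a=pose;c,s=np.cos(a),np.sin(a);d=np.array(p,float)-[x,y,0]
    return np.array([c*d[0]+s*d[1],-s*d[0]+c*d[1],d[2]])*1e3
def st():
    s=ctrl.read_state();from scipy.spatial.transform import Rotation as R
    r=R.from_rotvec(s["orientation"]).as_matrix();x=r[:,0]
    b=tobox(s["eef_pos"]);f=tobox(s["ft_force"]*1e-3+[pose[0],pose[1],0])
    print("t",round(s["time_s"],2),"box mm",b.round(1),"F box",f.round(1),"tool x yaw deg rel box y",np.degrees(np.arctan2(x[1],x[0])-pose[2]).round(2)-90,"gap",round(s["finger_gap"],3),"tilt",r[:,2].round(3))
E
python3 - <<'E'
from h import *
def tri(a,b):
    A=[];B=[]
    for n,u in(("top",a),("side",b)):
        p,q=ray(n,[u],0)[0],ray(n,[u],.2)[0];d=(q-p)/np.linalg.norm(q-p);M=np.eye(3)-np.outer(d,d);A.append(M);B.append(M@p)
    return np.linalg.solve(sum(A),sum(B))
print("button",tobox(tri((396.4,266.8),(227.5,274.4))))
print("cap",tobox(tri((401.8,218),(276.9,269.3))))
for s in(0,.006,.012):
    P=[(.03+i*.017,-.052+s+j*.007,.058+k) for i in(-1,1) for j in(-1,1) for k in(.008,.038)]
    for n in("top","side"):
        u=proj(n,boxpts(pose,P));print(s,n,u.min(0).round(1),u.max(0).round(1))
st()
E
```

```text
button [-35.25036109  -0.71347312  75.42229706]
cap [ 29.77509204 -48.97697042  81.6042979 ]
0 top [392.6 204.3] [414.1 229.3]
0 side [267.3 257.2] [288.8 283.8]
0.006 top [389.6 206. ] [411.1 231. ]
0.006 side [264.9 255.8] [286.3 282.2]
0.012 top [386.6 207.7] [408.  232.7]
0.012 side [262.5 254.4] [283.9 280.6]
t 0.1 box mm [ 26.6 818.2 200.5] F box [-0.1  1.   0.8] tool x yaw deg rel box y 46.75 gap 0.085 tilt [-0.001 -0.002 -1.   ]
```

Request:
apply_moves:
  moves:
    - [[0, 0, -1], 1, 0]
    - [[0, 0, -1], 1, 0]
    - [[0, 0, -1], 1, 0]
    - [[0, 0, -1], 1, 0]
    - [[0, 0, 0], 1, 0]
    - [[0, 0, 0], 1, 0]
    - [[0, 0, 0], 1, 0]
    - [[0, 0, 0], 1, 0]
  grip_force: 20

```text
time_s: 0.9
eef_pos: [0.2017, 0.5911, 0.321]
orientation: [1.548, 2.734, -0.002]
ft_force: [0.1, -1.0, -0.0]
finger_gap: 0.0
grip_force: 0.0
```

Request:
apply_moves:
  moves:
    - [[0, 0, 0], 1, 0]
    - [[0, 0, 0], 0.35, 0]
    - [[-1, 0.5, 0], 0, 0]
    - [[-1, 0.5, 0], 0, 0]
    - [[-1, 0.5, 0], 0, 0]
    - [[-1, 0.5, 0], 0, 0]
    - [[-1, 0, 0], 0, 0]
    - [[-1, 0, 0], 0, 0]

```text
time_s: 1.7
eef_pos: [0.3314, 0.451, 0.3208]
orientation: [-1.702, -2.641, 0.002]
ft_force: [0.1, -0.5, -1.0]
finger_gap: 0.0003
grip_force: 0.0
```

```bash
python3 -c "
from h import *
st()"
```

```text
t 1.7 box mm [ 87.2 637.2 320.8] F box [-0.1 -0.5 -1. ] tool x yaw deg rel box y -0.01999999999999602 gap 0.0 tilt [-0.001 -0.001 -1.   ]
```

Request:
apply_moves:
  moves:
    - [[-1, 0, 0], 0, 0]
    - [[-1, 0, 0], 0, 0]
    - [[-1, 0, 0], 0, 0]
    - [[-1, 0, 0], 0, 0]
    - [[-1, 0, 0], 0, 0]
    - [[-1, 0, 0], 0, 0]
    - [[-1, 0, 0], 0, 0]
    - [[-1, 0, 0], 0, 0]

```text
time_s: 2.5
eef_pos: [0.43, 0.2326, 0.3212]
orientation: [-1.701, -2.641, 0.001]
ft_force: [-0.2, 0.3, -0.1]
finger_gap: -0.0
grip_force: 0.0
```

Request:
apply_moves:
  moves:
    - [[-1, 0, 0], 0, 0]
    - [[-1, 0, 0], 0, 0]
    - [[-1, 0, 0], 0, 0]
    - [[-1, 0, 0], 0, 0]
    - [[-1, 0, 0], 0, 0]
    - [[-1, 0, 0], 0, 0]
    - [[-1, 0, 0], 0, 0]
    - [[-1, 0, 0], 0, 0]

```text
time_s: 3.3
eef_pos: [0.5292, 0.0142, 0.3211]
orientation: [-1.701, -2.64, 0.001]
ft_force: [-0.1, 0.4, -0.2]
finger_gap: 0.0
grip_force: 0.0
```

Request:
apply_moves:
  moves:
    - [[-1, -0.5, 0], 0, 0]
    - [[-1, -0.5, 0], 0, 0]
    - [[-1, -0.5, 0], 0, 0]
    - [[-1, -0.4, 0], 0, 0]
    - [[-1, 0, 1], 0, 0]
    - [[-1, 0, 1], 0, 0]
    - [[-1, 0, 1], 0, 0]
    - [[-1, 0, 1], 0, 0]

```text
time_s: 4.1
eef_pos: [0.5764, -0.2278, 0.2]
orientation: [-1.702, -2.64, 0.0]
ft_force: [0.3, -0.2, -0.2]
finger_gap: -0.0001
grip_force: 0.0
```

```bash
python3 -c "
from h import *
st()"
```

```text
t 4.1 box mm [ 29.7 -82.1 200. ] F box [ 0.2 -0.3 -0.2] tool x yaw deg rel box y -0.010000000000005116 gap -0.0 tilt [-0.001  0.    -1.   ]
```

Request:
apply_moves:
  moves:
    - [[-0.3, 0, 1], 0, 0]
    - [[0, 0, 1], 0, 0]
    - [[0, 0, 1], 0, 0]
    - [[0, 0, 0.6], 0, 0]
    - [[0, 0, 0.4], 0, 0]
    - [[0, 0, 0.1], 0, 0]
    - [[0, 0, 0], 0, 0]

```text
time_s: 4.8
eef_pos: [0.5803, -0.235, 0.0786]
orientation: [-1.701, -2.641, 0.0]
ft_force: [0.1, -0.3, 0.4]
finger_gap: 0.0001
grip_force: 0.0
```

```bash
python3 -c "
from h import *
st()
w=[ctrl.get_image(n) for n in('top','side')]
cv2.imwrite('pics/a.png',np.hstack([cv2.resize(w[0][150:350,290:490],(400,400)),cv2.resize(w[1][170:370,170:370],(400,400))]))"
```

```text
t 4.8 box mm [ 30.3 -90.3  78.6] F box [-0.  -0.4  0.4] tool x yaw deg rel box y 0.010000000000005116 gap 0.0 tilt [-0.  0. -1.]
```

View pics/a.png

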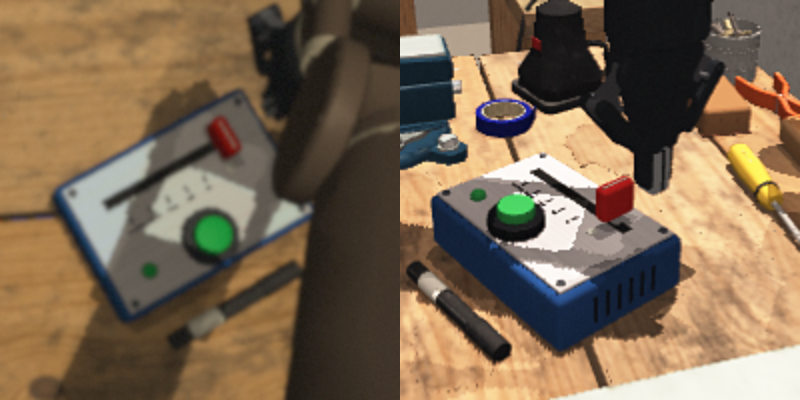

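```bash
python3 -c "
from h import *
s=ctrl.read_state()['eef_pos']
print(proj('side',[s,s+[0,0,.03]]),proj('top',[s]))"
```

```text
[[295.20119275 280.94194432]
 [295.67792402 264.47884425]] [[422.39138801 205.51637568]]
```

```bash
python3 -c "
from h import *
w=ctrl.get_image('side')[200:310,230:340]
cv2.imwrite('pics/b.png',cv2.resize(cv2.convertScaleAbs(w,alpha=1.6,beta=25),(550,550),interpolation=cv2.INTER_CUBIC))"
```

```text
(no output)
```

View pics/b.png

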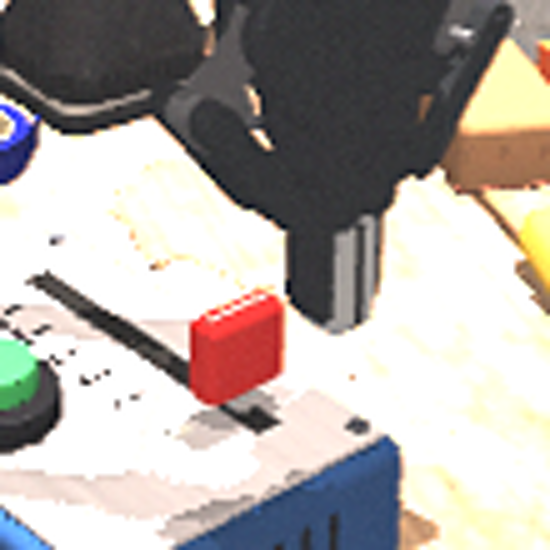

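```bash
python3 -c "
from h import *
s=np.array([.2015,.5907,.2005])
print(proj('side',[s,s+[0,0,.013],s+[0,0,.03]]))
t=ctrl.read_state()['eef_pos']
for z in(.0786,.09,.1,.11):
  print(z,tobox(ray('side',[(297.5,265.5)],z)[0]))
# a probable finger outline: 22 x 29 mm at tip, both ends
P=[t+[0,0,0]]
w=cv2.imread('pics/side0.png')[0:130,30:130]
cv2.imwrite('pics/c.png',cv2.resize(cv2.convertScaleAbs(w,alpha=1.8,beta=25),(460,598),interpolation=cv2.INTER_CUBIC))"
```

```text
[[ 87.51761476 118.86024266]
 [ 86.72547081 114.53912718]
 [ 85.68069641 108.83289404]]
0.0786 [ 67.06145815 -59.14075209  78.6       ]
0.09 [ 54.03347852 -72.15726049  90.        ]
0.1 [ 42.60542622 -83.57525031 100.        ]
0.11 [ 31.17737392 -94.99324013 110.        ]
```

View pics/c.png

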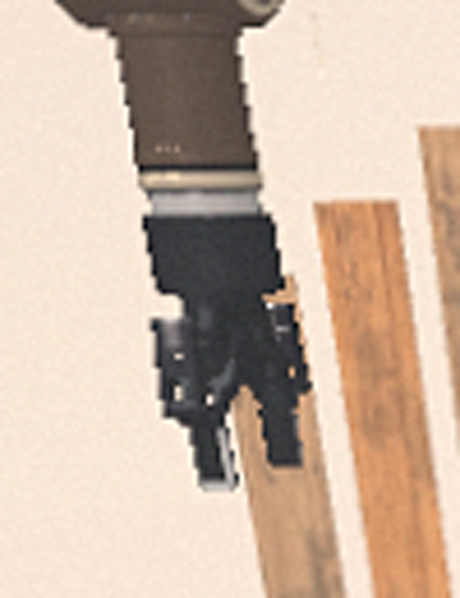

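The picture puts the closed fingertip at side pixel (297,265), but the reported TCP projects to (295,281). The start picture shows the same mismatch, so the tips really sit about 30 mm higher than reported. I'll check by lowering slowly toward the plate behind the lever.

Request:
apply_moves:
  moves:
    - [[0, 0, 0.1], 0, 0]
    - [[0, 0, 0.1], 0, 0]
    - [[0, 0, 0.1], 0, 0]
    - [[0, 0, 0.1], 0, 0]
    - [[0, 0, 0.1], 0, 0]
    - [[0, 0, 0.05], 0, 0]
    - [[0, 0, 0.05], 0, 0]
    - [[0, 0, 0], 0, 0]

```text
time_s: 5.75
eef_pos: [0.5801, -0.2349, 0.0603]
orientation: [-1.701, -2.64, 0.0]
ft_force: [-0.5, -0.1, -0.6]
finger_gap: -0.0002
grip_force: 0.0
```

```bash
python3 -c "
from h import *
st()
w=ctrl.get_image('side')[200:310,230:340]
cv2.imwrite('pics/d.png',cv2.resize(cv2.convertScaleAbs(w,alpha=1.6,beta=25),(550,550),interpolation=cv2.INTER_CUBIC))"
```

```text
t 5.75 box mm [ 30.1 -90.1  60.3] F box [-0.5  0.1 -0.6] tool x yaw deg rel box y 0.0 gap -0.0 tilt [-0.  0. -1.]
```

View pics/d.png

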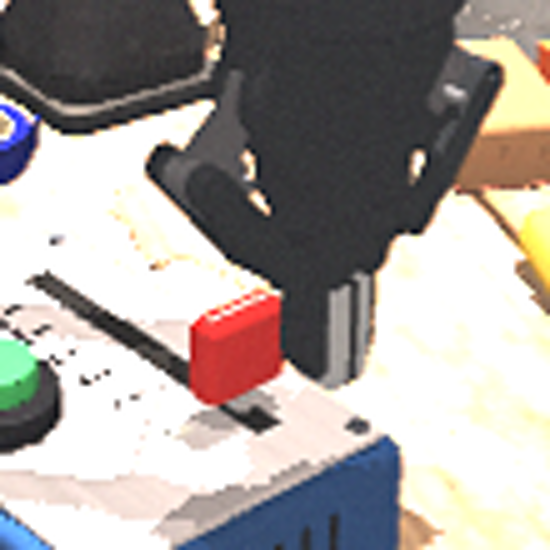

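Now the tip is at about (296,275.6), still 15 px above the projection, and there was no contact at reported z = 0.060. So the z offset is about 28 mm, and I'll lower further to a true height of about 74 mm.

Request:
apply_moves:
  moves:
    - [[0, 0, 0.1], 0, 0]
    - [[0, 0, 0.1], 0, 0]
    - [[0, 0, 0.1], 0, 0]
    - [[0, 0, 0.1], 0, 0]
    - [[0, 0, 0.1], 0, 0]
    - [[0, 0, 0], 0, 0]

```text
time_s: 6.4
eef_pos: [0.5798, -0.2347, 0.045]
orientation: [-1.701, -2.64, 0.0]
ft_force: [0.2, -0.1, -0.5]
finger_gap: -0.0004
grip_force: 0.0
```

```bash
python3 -c "
from h import *
st()"
```

```text
t 6.4 box mm [ 29.9 -89.8  45. ] F box [ 0.2 -0.2 -0.5] tool x yaw deg rel box y 0.0 gap -0.0 tilt [-0.001  0.001 -1.   ]
```

Request:
apply_moves:
  moves:
    - [[0.1, 0, 0], 0, 0]
    - [[0.1, 0, 0], 0, 0]
    - [[0.1, 0, 0], 0, 0]
    - [[0.1, 0, 0], 0, 0]
    - [[0.1, 0, 0], 0, 0]
    - [[0.05, 0, 0], 0, 0]
    - [[0.05, 0, 0], 0, 0]
    - [[0.05, 0, 0], 0, 0]

```text
time_s: 7.2
eef_pos: [0.5722, -0.2172, 0.0457]
orientation: [1.701, 2.641, 0.0]
ft_force: [-0.0, -0.4, 0.0]
finger_gap: 0.0
grip_force: 0.0
```

Request:
apply_moves:
  moves:
    - [[0.05, 0, 0], 0, 0]
    - [[0.05, 0, 0], 0, 0]
    - [[0.05, 0, 0], 0, 0]
    - [[0.05, 0, 0], 0, 0]

```text
time_s: 7.6
eef_pos: [0.57, -0.2124, 0.0457]
orientation: [1.701, 2.64, -0.001]
ft_force: [0.8, -2.8, -0.5]
finger_gap: -0.0
grip_force: 1.2
```

Request:
apply_moves:
  moves:
    - [[0.05, 0, 0], 0, 0]
    - [[0.05, 0, 0], 0, 0]
    - [[0, 0, 0], 0, 0]

```text
time_s: 7.9
eef_pos: [0.568, -0.2084, 0.0456]
orientation: [-1.701, -2.639, -0.001]
ft_force: [0.2, 0.7, 0.3]
finger_gap: -0.0001
grip_force: 0.0
```

Request:
apply_moves:
  moves:
    - [[0.05, 0, 0], 0, 0]
    - [[0.05, 0, 0], 0, 0]
    - [[0, 0, 0], 0, 0]

```text
time_s: 8.2
eef_pos: [0.5674, -0.2066, 0.0457]
orientation: [1.701, 2.64, -0.001]
ft_force: [1.0, -2.6, -2.2]
finger_gap: -0.0002
grip_force: 1.3
```

```bash
cat >> h.py <<'E'
def cap(): # lever travel mm from red mask centroid, relative to side-view centroid at model 3 mm
    for n in("side","top"):
        h=cv2.cvtColor(ctrl.get_image(n),cv2.COLOR_BGR2HSV)
        m=cv2.inRange(h,(0,150,60),(6,255,255))|cv2.inRange(h,(174,150,60),(180,255,255))
        k,l,s,ce=cv2.connectedComponentsWithStats(m)
        q=proj(n,boxpts(pose,[(.03,-.02,.085)]))[0]
        for i in range(1,k):
            if s[i,4]>15 and np.hypot(*(ce[i]-q))<60:
                p=tobox(ray(n,[ce[i]],.0816)[0]); print(n,"cap px",ce[i].round(1),s[i,4],"box",p.round(1))
E
python3 -c "
from h import *
st();cap()"
```

```text
t 8.2 box mm [ 30.3 -59.1  45.7] F box [-0.1 -2.8 -2.2] tool x yaw deg rel box y 0.01999999999999602 gap -0.0 tilt [ 0.    -0.001 -1.   ]
side cap px [269.1 269.9] 144 box [ 19.1 -42.   81.6]
top cap px [397.1 220.7] 172 box [ 29.6 -39.6  81.6]
```

Request:
apply_moves:
  moves:
    - [[0.05, 0, 0], 0, 0]
    - [[0.05, 0, 0], 0, 0]
    - [[0.05, 0, 0], 0, 0]
    - [[0, 0, 0], 0, 0]

```text
time_s: 8.7
eef_pos: [0.5656, -0.2026, 0.0457]
orientation: [1.701, 2.64, -0.0]
ft_force: [1.0, -4.2, -1.8]
finger_gap: -0.0001
grip_force: 1.7
```

Request:
apply_moves:
  moves:
    - [[0.05, 0, 0], 0, 0]
    - [[0.05, 0, 0], 0, 0]
    - [[0.05, 0, 0], 0, 0]
    - [[0, 0, 0], 0, 0]

```text
time_s: 9.1
eef_pos: [0.5628, -0.1968, 0.0455]
orientation: [-1.7, -2.639, -0.001]
ft_force: [0.2, -0.4, 1.0]
finger_gap: 0.0
grip_force: 0.0
```

```bash
python3 -c "
from h import *
st();cap()"
```

```text
t 9.1 box mm [ 30.2 -48.2  45.5] F box [ 0.  -0.4  1. ] tool x yaw deg rel box y -0.010000000000005116 gap 0.0 tilt [-0.002  0.002 -1.   ]
side cap px [263.6 265.5] 163 box [ 21.  -25.8  81.6]
top cap px [388.3 226.3] 163 box [ 28.5 -21.8  81.6]
```

The first click put the cap at y = -21.8, against -22 expected for notch 1.

Request:
apply_moves:
  moves:
    - [[0.1, 0, 0], 0, 0]
    - [[0.1, 0, 0], 0, 0]
    - [[0.05, 0, 0], 0, 0]
    - [[0.05, 0, 0], 0, 0]
    - [[0.05, 0, 0], 0, 0]
    - [[0, 0, 0], 0, 0]

```text
time_s: 9.8
eef_pos: [0.5597, -0.1897, 0.0457]
orientation: [1.7, 2.639, -0.002]
ft_force: [0.9, -4.3, -2.7]
finger_gap: -0.0001
grip_force: 2.4
```

Request:
apply_moves:
  moves:
    - [[0.05, 0, 0], 0, 0]
    - [[0.05, 0, 0], 0, 0]
    - [[0.05, 0, 0], 0, 0]
    - [[0, 0, 0], 0, 0]

```text
time_s: 10.2
eef_pos: [0.5572, -0.1844, 0.0456]
orientation: [-1.702, -2.64, -0.001]
ft_force: [-0.1, -2.3, -0.3]
finger_gap: 0.0003
grip_force: 0.9
```

```bash
python3 -c "
from h import *
st();cap()"
```

```text
t 10.2 box mm [ 30.2 -34.6  45.6] F box [-1.  -2.1 -0.3] tool x yaw deg rel box y -0.030000000000001137 gap 0.0 tilt [-0.     0.001 -1.   ]
side cap px [259.6 264.1] 135 box [ 18.7 -18.   81.6]
top cap px [383.7 227. ] 133 box [ 31.3 -14.5  81.6]
```

Request:
apply_moves:
  moves:
    - [[0.05, 0, 0], 0, 0]
    - [[0.05, 0, 0], 0, 0]
    - [[0, 0, 0], 0, 0]

```text
time_s: 10.6
eef_pos: [0.5556, -0.1807, 0.0456]
orientation: [-1.701, -2.639, -0.001]
ft_force: [-0.6, 0.2, 0.8]
finger_gap: 0.0
grip_force: 0.0
```

```bash
python3 -c "
from h import *
st();cap()"
```

```text
t 10.6 box mm [ 30.2 -30.6  45.6] F box [-0.4  0.5  0.8] tool x yaw deg rel box y -0.010000000000005116 gap 0.0 tilt [-0.001  0.001 -1.   ]
side cap px [257.8 262.4] 135 box [ 19.7 -12.   81.6]
top cap px [379.2 230.6] 147 box [29.6 -4.7 81.6]
```

Second notch reached: the cap is at -4.7, against -4 expected. Third notch next, more gently near the crest.

Request:
apply_moves:
  moves:
    - [[0.1, 0, 0], 0, 0]
    - [[0.1, 0, 0], 0, 0]
    - [[0.05, 0, 0], 0, 0]
    - [[0.05, 0, 0], 0, 0]
    - [[0.05, 0, 0], 0, 0]
    - [[0.05, 0, 0], 0, 0]
    - [[0.05, 0, 0], 0, 0]
    - [[0, 0, 0], 0, 0]

```text
time_s: 11.5
eef_pos: [0.551, -0.1705, 0.0457]
orientation: [1.7, 2.639, -0.001]
ft_force: [0.8, -4.4, -2.0]
finger_gap: -0.0005
grip_force: 2.0
```

Request:
apply_moves:
  moves:
    - [[0.03, 0, 0], 0, 0]
    - [[0.03, 0, 0], 0, 0]
    - [[0, 0, 0], 0, 0]

```text
time_s: 11.8
eef_pos: [0.5494, -0.1671, 0.0457]
orientation: [-1.701, -2.639, -0.001]
ft_force: [1.2, -1.1, -0.9]
finger_gap: 0.0001
grip_force: 0.5
```

```bash
python3 -c "
from h import *
st();cap()"
```

```text
t 11.8 box mm [ 30.2 -15.7  45.7] F box [ 0.6 -1.5 -0.9] tool x yaw deg rel box y -0.01999999999999602 gap 0.0 tilt [-0.001  0.001 -1.   ]
side cap px [252.6 259.4] 128 box [19.2  1.3 81.6]
top cap px [372.2 232.1] 86 box [33.1  6.7 81.6]
```

Request:
apply_moves:
  moves:
    - [[0.03, 0, 0], 0, 0]
    - [[0.03, 0, 0], 0, 0]
    - [[0, 0, 0], 0, 0]

```text
time_s: 12.2
eef_pos: [0.5486, -0.1654, 0.0456]
orientation: [-1.701, -2.64, -0.001]
ft_force: [-0.6, 0.2, 0.2]
finger_gap: -0.0002
grip_force: 0.0
```

```bash
python3 -c "
from h import *
st();cap()"
```

```text
t 12.2 box mm [ 30.2 -13.8  45.6] F box [-0.4  0.4  0.2] tool x yaw deg rel box y -0.010000000000005116 gap -0.0 tilt [-0.001  0.001 -1.   ]
side cap px [251.8 258.9] 131 box [19.2  3.5 81.6]
top cap px [371.2 232.4] 84 box [33.4  8.5 81.6]
```

Request:
apply_moves:
  moves:
    - [[0.03, 0, 0], 0, 0]
    - [[0, 0, 0], 0, 0]

```text
time_s: 12.5
eef_pos: [0.5485, -0.165, 0.0457]
orientation: [-1.701, -2.641, -0.0]
ft_force: [-0.1, 0.1, -1.1]
finger_gap: 0.0003
grip_force: 0.0
```

```bash
python3 -c "
from h import *
st();cap()"
```

```text
t 12.5 box mm [ 30.3 -13.4  45.7] F box [-0.   0.1 -1.1] tool x yaw deg rel box y 0.010000000000005116 gap 0.0 tilt [-0.  0. -1.]
side cap px [251.7 258.8] 126 box [19.2  3.9 81.6]
top cap px [370.9 232.6] 82 box [33.4  9.1 81.6]
```

Request:
apply_moves:
  moves:
    - [[-0.2, 0, 0], 0, 0]
    - [[-0.4, 0, 0], 0, 0]
    - [[-0.4, 0, 0], 0, 0]
    - [[-0.3, 0, 0], 0, 0]
    - [[0, 0, 0], 0, 0]

```text
time_s: 13.1
eef_pos: [0.5659, -0.2028, 0.046]
orientation: [1.703, 2.638, 0.0]
ft_force: [-0.6, -0.1, 0.6]
finger_gap: 0.0003
grip_force: 0.0
```

```bash
python3 -c "
from h import *
st();cap()
w=[ctrl.get_image(n) for n in('top','side')]
cv2.imwrite('pics/e.png',np.hstack([cv2.resize(w[0][180:310,310:440],(400,400)),cv2.resize(w[1][220:350,180:310],(400,400))]))"
```

```text
t 13.1 box mm [ 30.5 -55.   46. ] F box [-0.5  0.2  0.6] tool x yaw deg rel box y -0.09000000000000341 gap 0.0 tilt [ 0.001 -0.001 -1.   ]
side cap px [255.3 257.3] 247 box [27.   3.9 81.6]
top cap px [373.7 234.6] 155 box [28.3  6.6 81.6]
```

View pics/e.png

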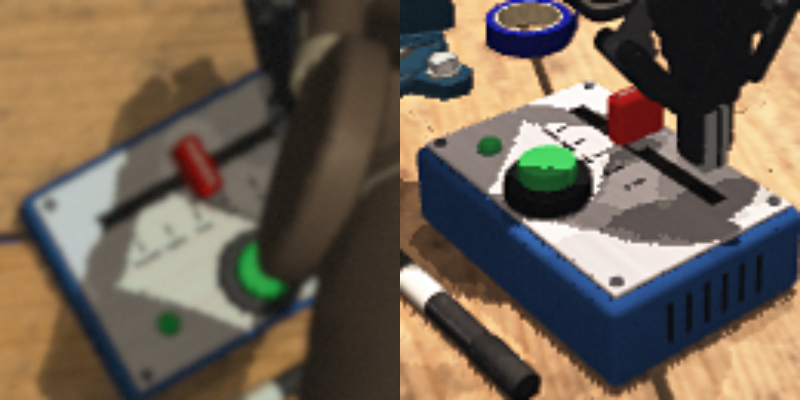

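The picture shows the cap not yet seated: the top view puts it at (373.7,234.6), box y about 6, just about on the third crest, where it is staying put. I'll return and push 1–2 mm more.

Request:
apply_moves:
  moves:
    - [[0.4, 0, 0], 0, 0]
    - [[0.4, 0, 0], 0, 0]
    - [[0.3, 0, 0], 0, 0]
    - [[0.2, 0, 0], 0, 0]
    - [[0.05, 0, 0], 0, 0]
    - [[0.03, 0, 0], 0, 0]
    - [[0, 0, 0], 0, 0]

```text
time_s: 14.0
eef_pos: [0.5479, -0.1632, 0.0459]
orientation: [1.701, 2.641, 0.0]
ft_force: [-0.4, 0.6, 0.2]
finger_gap: -0.0
grip_force: 0.0
```

Request:
apply_moves:
  moves:
    - [[0.03, 0, 0], 0, 0]
    - [[0.03, 0, 0], 0, 0]
    - [[0, 0, 0], 0, 0]

```text
time_s: 14.3
eef_pos: [0.5469, -0.1616, 0.0456]
orientation: [-1.702, -2.641, 0.0]
ft_force: [-0.6, 1.7, -0.0]
finger_gap: -0.0
grip_force: 0.0
```

```bash
python3 -c "
from h import *
st();cap()"
```

```text
t 14.3 box mm [30.2 -9.7 45.6] F box [ 0.2  1.8 -0. ] tool x yaw deg rel box y -0.010000000000005116 gap -0.0 tilt [-0.  0. -1.]
side cap px [249.2 256.7] 144 box [20.3 12.2 81.6]
top cap px [367.1 234.9] 89 box [33.2 16.4 81.6]
```

Request:
apply_moves:
  moves:
    - [[-0.2, 0, 0], 0, 0]
    - [[-0.4, 0, 0], 0, 0]
    - [[-0.4, 0, 0], 0, 0]
    - [[-0.4, 0, 0], 0, 0]
    - [[0, 0, 0], 0, 0]

```text
time_s: 14.9
eef_pos: [0.5657, -0.2021, 0.0461]
orientation: [1.703, 2.637, 0.0]
ft_force: [-0.3, 0.3, -0.1]
finger_gap: 0.0005
grip_force: 0.0
```

```bash
python3 -c "
from h import *
st();cap()"
```

```text
t 14.9 box mm [ 30.6 -54.3  46.1] F box [-0.2  0.4 -0.1] tool x yaw deg rel box y -0.09000000000000341 gap 0.0 tilt [ 0.002 -0.001 -1.   ]
side cap px [252.7 255.6] 258 box [27.2 11.4 81.6]
top cap px [369.6 236.4] 151 box [29.1 14.2 81.6]
```

Lever is in the third notch: cap y is 14.2, against 14 expected. Next I'll lift, move over the button and lower.

Request:
apply_moves:
  moves:
    - [[0, 0, -1], 0, 0]
    - [[0, 0, -1], 0, 0]
    - [[0, -0.7, 0], 0, 0]
    - [[0.6, -0.7, 0], 0, 0]
    - [[0.6, -0.7, 0], 0, 0]
    - [[0.6, -0.1, 0], 0, 0]
    - [[0, 0, 0.5], 0, 0]
    - [[0, 0, 0], 0, 0]

```text
time_s: 15.8
eef_pos: [0.4796, -0.1763, 0.0892]
orientation: [-1.699, -2.638, 0.001]
ft_force: [-0.2, 1.4, -0.4]
finger_gap: -0.0001
grip_force: 0.0
```

```bash
python3 -c "
from h import *
st();cap()
w=[ctrl.get_image(n) for n in('top','side')]
cv2.imwrite('pics/f.png',np.hstack([cv2.resize(w[0][180:310,310:440],(400,400)),cv2.resize(w[1][220:350,180:310],(400,400))]))"
```

```text
t 15.8 box mm [-37.2   4.8  89.2] F box [ 0.4  1.4 -0.4] tool x yaw deg rel box y 0.04000000000000625 gap -0.0 tilt [-0.004  0.002 -1.   ]
side cap px [253.4 254.6] 290 box [30.3 13.1 81.6]
top cap px [369.3 236.6] 137 box [28.9 14.7 81.6]
```

View pics/f.png

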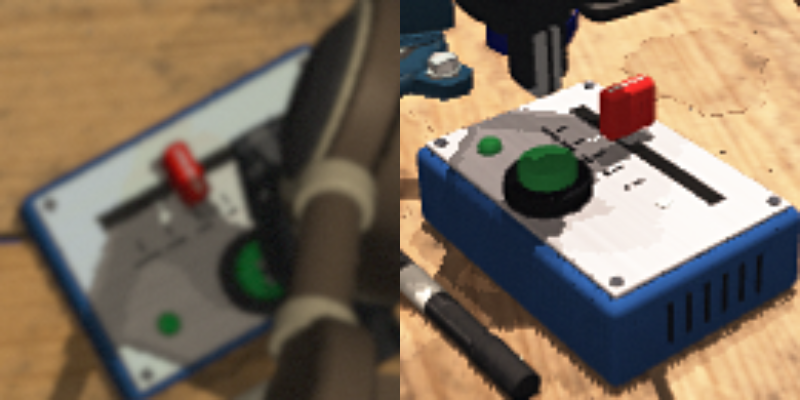

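The cap has settled in the third notch (side 13.1, top 14.7), and the tip is right above the button at crop (545,160).

Request:
apply_moves:
  moves:
    - [[-0.15, 0.05, 0.4], 0, 0]
    - [[0, 0, 0.4], 0, 0]
    - [[0, 0, 0.2], 0, 0]
    - [[0, 0, 0.1], 0, 0]
    - [[0, 0, 0.1], 0, 0]
    - [[0, 0, 0], 0, 0]

```text
time_s: 16.6
eef_pos: [0.4847, -0.1811, 0.0542]
orientation: [-1.701, -2.64, 0.0]
ft_force: [0.3, 0.8, 0.3]
finger_gap: -0.0003
grip_force: 0.0
```

Request:
apply_moves:
  moves:
    - [[0, 0, 0.05], 0, 0]
    - [[0, 0, 0.05], 0, 0]
    - [[0, 0, 0.05], 0, 0]
    - [[0, 0, 0], 0, 0]

```text
time_s: 17.0
eef_pos: [0.4853, -0.1814, 0.0504]
orientation: [1.701, 2.64, 0.0]
ft_force: [-0.1, 0.6, 2.1]
finger_gap: 0.0003
grip_force: 0.7
```

```bash
python3 -c "
from h import *
st()"
```

```text
t 17.0 box mm [-34.1  -2.3  50.4] F box [0.2 0.6 2.1] tool x yaw deg rel box y 0.010000000000005116 gap 0.0 tilt [ 0. -0. -1.]
```

Request:
apply_moves:
  moves:
    - [[0, 0, 0.05], 0, 0]
    - [[0, 0, 0.05], 0, 0]
    - [[0, 0, 0.05], 0, 0]
    - [[0, 0, 0], 0, 0]

```text
time_s: 17.4
eef_pos: [0.4853, -0.1815, 0.0459]
orientation: [1.701, 2.64, 0.0]
ft_force: [-0.7, -0.4, 4.6]
finger_gap: -0.0
grip_force: 2.0
```

Request:
apply_moves:
  moves:
    - [[0, 0, 0.05], 0, 0]
    - [[0, 0, 0.03], 0, 0]
    - [[0, 0, 0], 0, 0]

```text
time_s: 17.7
eef_pos: [0.4853, -0.1815, 0.0443]
orientation: [1.701, 2.641, -0.0]
ft_force: [-2.4, 1.3, 9.8]
finger_gap: -0.0001
grip_force: 4.8
```

Request:
apply_moves:
  moves:
    - [[0, 0, 0.04], 0, 0]
    - [[0, 0, 0], 0, 0]
    - [[0, 0, 0], 0, 0]

```text
time_s: 18.0
eef_pos: [0.4854, -0.1815, 0.0441]
orientation: [-1.701, -2.641, 0.0]
ft_force: [-5.3, 1.9, 17.2]
finger_gap: -0.0002
grip_force: 8.1
```

Request:
apply_moves:
  moves:
    - [[0, 0, -0.2], 0, 0]
    - [[0, 0, -0.4], 0, 0]
    - [[0, 0, -1], 0, 0]
    - [[0, 0, -1], 0, 0]
    - [[0, 0, -1], 0, 0]
    - [[0, 0, 0], 0, 0]
    - [[0, 0, 0], 0, 0]

```text
time_s: 18.7
eef_pos: [0.4853, -0.1814, 0.1506]
orientation: [1.701, 2.64, 0.0]
ft_force: [-0.1, 0.4, -1.2]
finger_gap: -0.0001
grip_force: 0.0
```

```bash
python3 -c "
from h import *
st();cap()
w=[ctrl.get_image(n) for n in('top','side')]
cv2.imwrite('pics/g.png',np.hstack([cv2.resize(w[0][180:310,310:440],(400,400)),cv2.resize(w[1][220:350,180:310],(400,400))]))"
```

```text
t 18.7 box mm [-34.1  -2.2 150.6] F box [ 0.1  0.5 -1.2] tool x yaw deg rel box y 0.010000000000005116 gap -0.0 tilt [ 0.001 -0.001 -1.   ]
side cap px [253.4 254.6] 291 box [30.2 13.1 81.6]
top cap px [369.4 236.5] 141 box [29.1 14.6 81.6]
```

View pics/g.png

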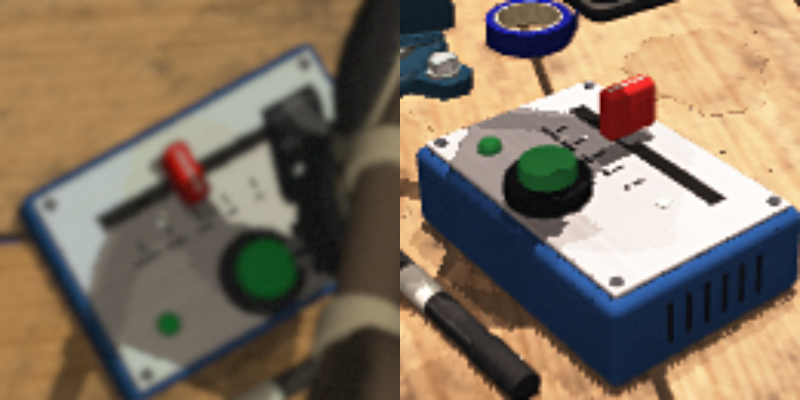

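The lever is still in the third notch, the button is back up, the box and marker haven't moved, and the arm is clear. Force reached 17 N with no further travel, so the button was fully down.

```bash
python3 -c "
from bench import ctrl
print(ctrl.close_job())"
```

```text
the job is handed in; nothing more can be done
None
```

I pushed the lever click by click into the third notch without passing it, then pressed the green button fully down and let it come up. The job was handed in at about 19 s with the box and marker unmoved and the arm clear; no verdict was returned.

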